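# Find the tired spring mount of the balance slab and push down its tag

## Task

The three spring mounts from under the balance slab stand in a row on the tray, and one has gone soft. Going along the row from the robot's left to its right, press each rubber pad gently down with the fingertips by a good half of its travel and let it spring back, to feel which is the softest; then push that mount's tag down flat to mark it for replacement. Leave the other two tags up, do not lift or shove the mounts, and leave the things round the tray alone.

Things in the scene. Friction and masses are not known exactly. Their poses are not given: they have to be found in the camera images.
- tray: The shallow stainless tray, 184 (x) x 384 (y) x 14 mm, fixed to the worktop, 4 mm thick floor and walls; origin at the centre of its underside, x away from the robot, y along the row to the robot's left, z up. The three mounts stand loose on its floor in a row along y, about 120 mm apart.
- mount_a: One of three spring mounts that look alike (any of them may be the softest, and any may stand left, middle or right). About 0.9 kg, loose on the tray. Grey foot 130 x 76 x 10 mm, on it a dark round spring cup (radius 31 mm, top 28 mm above the underside), a coil spring and a round pad. Origin on the pad's axis at the underside of the foot (the foot reaches from x = -85 to +45 mm); z up, -x points from the pad to the mount's folding tag, roughly at the robot.
- pad_a_top (a point): Centre of the top of mount_a's pad: a black rubber-faced disc, radius 22.5 mm, top 60 mm above the underside of the foot at rest.
- pad_a (a joint): How far mount_a's pad is pressed down, m: 0 with the spring unloaded (at rest it sits within 0.2 mm of that under the pad's own weight), stop at 0.014. The spring returns it. The force grows evenly with the travel from nought: between 0.4 and 1.4 N per mm, the softest of the three less than half as stiff as either other.
- tag_a_tip (a point): Middle of the free edge of mount_a's service tag: a flat metal plate 28 mm wide (y), 44 mm long, 3 mm thick, hinged to the foot at x = -39 mm, z = 16.5 mm in the mount's frame. Raised, it slopes up from the hinge towards -x at about 35 degrees (edge at x = -74, z = 41 mm); pushed down it lies level towards -x (edge at x = -82, z = 16.5 mm, its upper face 18 mm above the underside of the foot).
- tag_a (a joint): Angle of mount_a's tag, rad: 0 raised (it starts within 0.06 of that), 0.611 fully down, level. A stiff hinge: it stays where it is left; pressing straight down on the plate 25 mm out from the hinge takes about 1.5 to 4 N.
- mount_b: One of three spring mounts that look alike (any of them may be the softest, and any may stand left, middle or right). About 0.9 kg, loose on the tray. Grey foot 130 x 76 x 10 mm, on it a dark round spring cup (radius 31 mm, top 28 mm above the underside), a coil spring and a round pad. Origin on the pad's axis at the underside of the foot (the foot reaches from x = -85 to +45 mm); z up, -x points from the pad to the mount's folding tag, roughly at the robot.
- pad_b_top (a point): Centre of the top of mount_b's pad: a black rubber-faced disc, radius 22.5 mm, top 60 mm above the underside of the foot at rest.
- pad_b (a joint): How far mount_b's pad is pressed down, m: 0 with the spring unloaded (at rest it sits within 0.2 mm of that under the pad's own weight), stop at 0.014. The spring returns it. The force grows evenly with the travel from nought: between 0.4 and 1.4 N per mm, the softest of the three less than half as stiff as either other.
- tag_b_tip (a point): Middle of the free edge of mount_b's service tag: a flat metal plate 28 mm wide (y), 44 mm long, 3 mm thick, hinged to the foot at x = -39 mm, z = 16.5 mm in the mount's frame. Raised, it slopes up from the hinge towards -x at about 35 degrees (edge at x = -74, z = 41 mm); pushed down it lies level towards -x (edge at x = -82, z = 16.5 mm, its upper face 18 mm above the underside of the foot).
- tag_b (a joint): Angle of mount_b's tag, rad: 0 raised (it starts within 0.06 of that), 0.611 fully down, level. A stiff hinge: it stays where it is left; pressing straight down on the plate 25 mm out from the hinge takes about 1.5 to 4 N.
- mount_c: One of three spring mounts that look alike (any of them may be the softest, and any may stand left, middle or right). About 0.9 kg, loose on the tray. Grey foot 130 x 76 x 10 mm, on it a dark round spring cup (radius 31 mm, top 28 mm above the underside), a coil spring and a round pad. Origin on the pad's axis at the underside of the foot (the foot reaches from x = -85 to +45 mm); z up, -x points from the pad to the mount's folding tag, roughly at the robot.
- pad_c_top (a point): Centre of the top of mount_c's pad: a black rubber-faced disc, radius 22.5 mm, top 60 mm above the underside of the foot at rest.
- pad_c (a joint): How far mount_c's pad is pressed down, m: 0 with the spring unloaded (at rest it sits within 0.2 mm of that under the pad's own weight), stop at 0.014. The spring returns it. The force grows evenly with the travel from nought: between 0.4 and 1.4 N per mm, the softest of the three less than half as stiff as either other.
- tag_c_tip (a point): Middle of the free edge of mount_c's service tag: a flat metal plate 28 mm wide (y), 44 mm long, 3 mm thick, hinged to the foot at x = -39 mm, z = 16.5 mm in the mount's frame. Raised, it slopes up from the hinge towards -x at about 35 degrees (edge at x = -74, z = 41 mm); pushed down it lies level towards -x (edge at x = -82, z = 16.5 mm, its upper face 18 mm above the underside of the foot).
- tag_c (a joint): Angle of mount_c's tag, rad: 0 raised (it starts within 0.06 of that), 0.611 fully down, level. A stiff hinge: it stays where it is left; pressing straight down on the plate 25 mm out from the hinge takes about 1.5 to 4 N.
- tape_roll: A roll of tan tape, 96 mm across and 25 mm high, lying loose behind the tray; origin at the centre of its underside. To be left alone.
- adapter: A white plug-in power adapter, 80 x 88 x 36 mm, lying loose behind the tray; origin at the centre of its underside. To be left alone.
- tweezers: Metal tweezers, 150 mm long along their y, 14 mm high, lying loose left of the tray; origin at the centre of their underside. To be left alone.

How it is judged:
By the outcome, as a careful person would: the job done as asked, in the order asked, and still so for the second after the job is handed in, with the robot touching nothing.
It also fails if it takes over 45 s, if anything falls off the work surface, if the arm or the gripper's body presses on something with over 40 N, if the wrist force passes 120 N, or if a joint passes its speed limit or range.

## Robot

A 6-joint arm with a two-finger parallel gripper is mounted at the origin on a cart in front of the work surface, level with it; the furniture and walls round the work are solid. World frame = base frame: x ahead of the robot, y to its left, z up, the work surface at z = 0. Lengths are in m, angles in rad, forces in N, time in s.
With the tool pointing down it reaches from about 0.35 to 0.975 m from the base axis. Payload 7.1 kg.
Tool frame: the origin (TCP) lies midway between the tips of the shut fingers; the grasp point (between the pads) lies 19 mm behind it; z points along the fingers, y is the line along which they close (so a half turn about z gives the same grasp; the last joint's range is limited). The gripper opens to 88 mm and grips with 3 to 60 N. Pads are 20 mm wide; open, the fingers measure 115 mm over their backs; the gripper's body (75 mm by 178 mm) begins 61 mm behind the grasp point.
Start: joints at [-1.301, 0.423, 1.63, -0, 1.089, -0.019], TCP at [0.178, -0.599, 0.223] pointing down, gripper open.
Joint ranges: [-3, 3], [-0.9, 2.11], [0.09, 2.58], [-1.31, 4.45], [0.11, 2.69], [-2.54, 2.54]. Speed limits (rad/s): [2.39, 2.39, 3.01, 3.14, 3.14, 3.14].

## Interface

Orientations are given as a rotation vector (axis times angle).
In Python, from bench import monitor, viewer, job gives the robot as it stands.
- The arm moves only by the tool step_arm, never from a script. Its argument "deltas" is a list of rows, each an object with "slide": the shift along the tool's x, y, z in m, a list of three; "rot": the turn, a rotation vector about the tool's x, y, z in degrees, a list of three; "hand": the finger opening in m, from 0 to 0.0878. A call has 1 to 12 rows; each row is the pose to reach, as a shift and turn from the pose commanded when the call began, along the tool's axes at that moment; what a row does not reach only later rows make up. A row lasts 1/8 s, in which the tool goes at most 62.5 mm and 10.7 degrees, less where a joint would pass 70% of its speed; a pose out of reach is approached as far as the arm can. A call with a gripper value outside its range is refused whole. The fingers move at their own pace and stop on an object; the grip force is fixed at half the most. Time passes only in rows, so rows that repeat a pose let the fingers close. It gives the time, the measured TCP pose, the force, the opening and the grip force at its end, in the units of the state.
- monitor.sense(): the state, without advancing time (a new reading comes with each control period).
- viewer.read_camera(name): name is "side" or "top" or "wrist"; returns the picture (480x640x3 uint8, red, green, blue); there is no depth.
- viewer.camera_info(name): a dict with "vfov" (degrees; the focal length in pixels is half the picture's height over the tangent of half this angle, whatever the lens; pixels are square), "cx", "cy" (the principal point, pixels), "k1" (the pictures are not rectified: a ray, as slopes to the right and down, at radius r is drawn at 1 + k1 r^2 times it, then the intrinsics apply), "extrinsics" (4x4, takes a point from camera to world coordinates). Camera axes: x right, y up, looking along -z (the intrinsics and any distortion apply to the point x, -y, -z); pixel columns grow to the right and rows downward; lengths in m; the calibration is good to about 2 mm. A picture is of the moment at which its call begins: read the wrist's pose just before it. camera_info takes no time and is no camera call; for the wrist camera it gives the pose at the moment of the call.
- job.hand_in(): hands the job in; it is judged then, once.
The state is a dict: "time_s": time; "joints": joint angles; "qvel": joint speeds; "effort": joint torques, N m; "position": TCP position; "tcp_rot": TCP orientation; "wrist_force": force on the tool from outside, world axes, zero at the start; "wrist_torque": the same for the moment, N m; "width": finger opening in m; "grasp_force": force on a finger pad.
Only numpy, scipy, OpenCV 4.12 (cv2) and the standard library are available. Lean on these libraries where they do the work, as an engineer would, in place of code of your own. Each camera call takes 0.05 s, during which the arm holds its last target. There are 200 camera calls.

## Working session

There is one attempt and no reset: what is moved stays moved. The work goes in short steps, Python scripts to look and compute and a tool call to move; the robot and the scene stay as the last step left them, time stands still between calls to the robot, and variables do not carry over. Pictures are saved under pics/ and viewed, at most 10 in all, crops included, and the job is handed in when it is done.

Besides the shell and the picture viewer there is one more tool, called after ">>>" by a JSON object that holds its "api" and its "payload". step_arm: Moves the arm, as the interface text tells. Its arguments: {"type":"object","properties":{"deltas":{"type":"array"}},"required":["deltas"]}

```bash
mkdir -p pics; python3 - <<'E'
from bench import monitor, viewer, job
import cv2
for n in ("top","side"):
    im=viewer.read_camera(n); cv2.imwrite(f"pics/{n}0.png",im[:,:,::-1]); print(viewer.camera_info(n))
print(monitor.sense())
E
```

```text
{'vfov': 44.93353138135775, 'cx': 326.33084615231417, 'cy': 238.01163486693974, 'k1': -0.09830442998818108, 'extrinsics': array([[ 0.00330859,  0.99880523, -0.04875614,  0.56370294],
       [-0.99994285,  0.00280883, -0.01031512,  0.09139698],
       [-0.01016585,  0.04878748,  0.99875745,  1.20833334],
       [ 0.        ,  0.        ,  0.        ,  1.        ]])}
{'vfov': 43.69269279897868, 'cx': 327.19151752112225, 'cy': 240.6598933641062, 'k1': -0.025117787968949427, 'extrinsics': array([[-0.8942071 ,  0.25672155, -0.36672567,  0.22672607],
       [-0.44763914, -0.50623173,  0.73712186,  0.89963655],
       [ 0.0035869 ,  0.82330036,  0.56759462,  0.66419706],
       [ 0.        ,  0.        ,  0.        ,  1.        ]])}
{'time_s': 0.1, 'joints': array([-1.30101518e+00,  4.23780942e-01,  1.63058275e+00, -7.95787317e-06,
        1.08860796e+00, -1.89958041e-02]), 'qvel': array([-0.00209634, -0.00213077, -0.00204276, -0.00088086,  0.00117052,
       -0.00019802]), 'effort': array([-2.44644179e-04, -5.45612955e+01, -2.74324912e+01,  6.45457115e-02,
        1.88204111e-02, -3.19254161e-05]), 'position': array([ 0.17788146, -0.59863886,  0.22198123]), 'tcp_rot': array([-3.10754759e+00, -4.51844276e-01,  2.81766083e-04]), 'wrist_force': array([-0.12807764,  0.17016954,  0.2456884 ]), 'wrist_torque': array([-0.05875604,  0.02484301, -0.01805228]), 'grasp_force': 0.0, 'width': 0.08799696880486704}
```

View pics/top0.png

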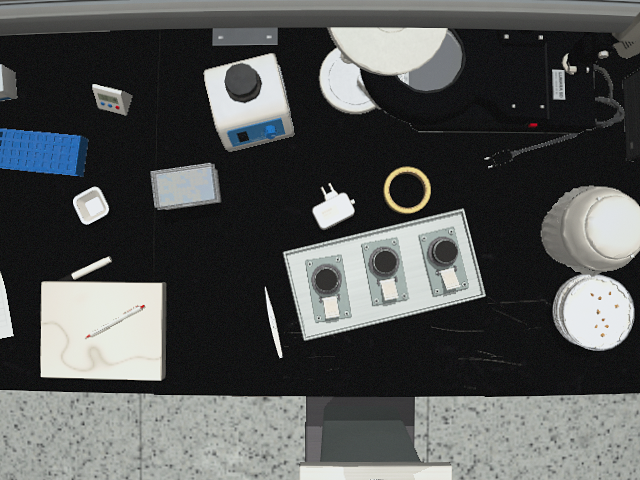

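View pics/side0.png

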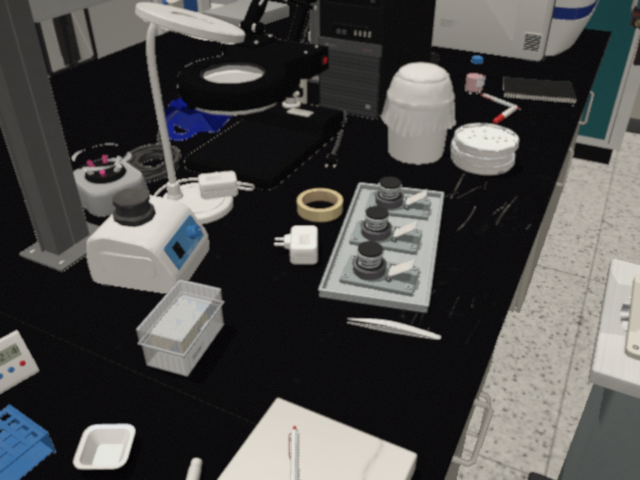

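```bash
python3 - <<'E'
import cv2
im=cv2.imread("pics/top0.png")[225:335,290:480]
cv2.imwrite("pics/crop.png",cv2.resize(im,None,fx=4.2,fy=4.2,interpolation=cv2.INTER_CUBIC))
E
```

```text
(no output)
```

View pics/crop.png

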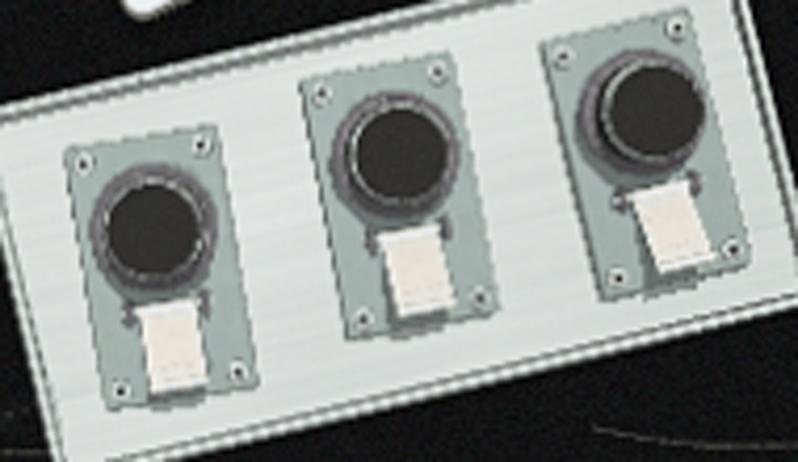

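```bash
cat > h.py <<'E'
import numpy as np, cv2
from scipy.spatial.transform import Rotation as R
from bench import monitor, viewer
def ray(name,px,z,info=None):
    c=info or viewer.camera_info(name); f=240/np.tan(np.radians(c['vfov']/2))
    K=np.array([[f,0,c['cx']],[0,f,c['cy']],[0,0,1]])
    p=cv2.undistortPoints(np.float64(px).reshape(-1,1,2),K,np.array([c['k1'],0,0,0.]),None).reshape(-1,2)
    E=c['extrinsics']; d=np.c_[p[:,0],-p[:,1],-np.ones(len(p))]@E[:3,:3].T; o=E[:3,3]
    return o+d*((z-o[2])/d[:,2])[:,None]
def go(target,yaw=None):
    s=monitor.sense(); Rc=R.from_rotvec(s['tcp_rot'])
    print('slide',np.round(Rc.inv().apply(np.array(target)-s['position']),4))
    if yaw is not None:
        for k in (0,np.pi):
            Rt=R.from_euler('z',yaw+k)*R.from_euler('x',np.pi)
            print('rot',np.round(np.degrees((Rc.inv()*Rt).as_rotvec()),2))
E
python3 - <<'E'
from h import *
def c(p): return (np.array(p)+.5)/4.2-.5+[290,225]
pads=ray('top',c([(153,230),(401,155),(655,112)]),.064)
tips=ray('top',c([(179,388),(426,311),(688,264)]),.0445)
feet=[ray('top',c(q),.014) for q in ([(66,148),(215,128),(257,385),(108,408)],[(302,80),(452,55),(495,310),(348,338)],[(542,42),(690,10),(748,268),(600,300)])]
for p,t,f in zip(pads,tips,feet):
    ax=(f[0]+f[1]-f[2]-f[3])/2; yaw=np.arctan2(ax[1],ax[0]); x=np.array([np.cos(yaw),np.sin(yaw)])
    print('pad',p.round(4),'tip',t.round(4),'yaw',np.degrees(yaw).round(1),'len',np.linalg.norm(ax).round(4),
     'padF',(f.mean(0)[:2]+.02*x).round(4), 'yawtip', np.degrees(np.arctan2(*(p-t)[[1,0]])).round(1),np.linalg.norm((p-t)[:2]).round(4))
m=pads
print(R.from_rotvec(monitor.sense()['tcp_rot']).as_matrix().round(3))
go([pads[0][0],pads[0][1],.10],np.radians(8))
E
```

```text
pad [0.538  0.1035 0.064 ] tip [0.4625 0.0911 0.0445] yaw 9.4 len 0.1279 padF [0.5385 0.1031] yawtip 9.3 0.0765
pad [ 0.5735 -0.0127  0.064 ] tip [ 0.4994 -0.0264  0.0445] yaw 9.8 len 0.1273 padF [ 0.5738 -0.013 ] yawtip 10.5 0.0753
pad [ 0.594  -0.1325  0.064 ] tip [ 0.5219 -0.1519  0.0445] yaw 12.5 len 0.1296 padF [ 0.5938 -0.1331] yawtip 15.0 0.0746
[[ 0.959  0.285 -0.   ]
 [ 0.285 -0.959  0.001]
 [ 0.    -0.001 -1.   ]]
slide [ 0.5452 -0.5703  0.1228]
rot [-0.08  0.    8.55]
rot [-1.0000e-02 -1.2000e-01 -1.7145e+02]
```

>>> {"api": "step_arm", "payload": {"deltas": [{"slide": [0.545, -0.57, 0.06], "rot": [0, 0, 7], "hand": 0}, {"slide": [0.545, -0.57, 0.06], "rot": [0, 0, 7], "hand": 0}, {"slide": [0.545, -0.57, 0.06], "rot": [0, 0, 7], "hand": 0}, {"slide": [0.545, -0.57, 0.06], "rot": [0, 0, 7], "hand": 0}, {"slide": [0.545, -0.57, 0.06], "rot": [0, 0, 7], "hand": 0}, {"slide": [0.545, -0.57, 0.06], "rot": [0, 0, 7], "hand": 0}, {"slide": [0.545, -0.57, 0.06], "rot": [0, 0, 7], "hand": 0}, {"slide": [0.545, -0.57, 0.06], "rot": [0, 0, 7], "hand": 0}, {"slide": [0.545, -0.57, 0.06], "rot": [0, 0, 7], "hand": 0}, {"slide": [0.545, -0.57, 0.06], "rot": [0, 0, 7], "hand": 0}, {"slide": [0.545, -0.57, 0.06], "rot": [0, 0, 7], "hand": 0}, {"slide": [0.545, -0.57, 0.06], "rot": [0, 0, 7], "hand": 0}]}}

```text
time_s: 1.6
position: [0.52, 0.0683, 0.1655]
tcp_rot: [3.131, 0.262, -0.0]
wrist_force: [0.3, -0.7, 0.7]
width: 0.0002
grasp_force: 0.0
```

```bash
python3 - <<'E'
from h import *
go([.538,.1035,.080],np.radians(9.5))
E
```

```text
slide [ 0.0236 -0.0317  0.0855]
rot [0.01 0.01 0.07]
rot [-1.0000e-02  1.0000e-02 -1.7993e+02]
```

>>> {"api": "step_arm", "payload": {"deltas": [{"slide": [0.0235, -0.032, 0.04], "rot": [0, 0, 0], "hand": 0}, {"slide": [0.0235, -0.032, 0.085], "rot": [0, 0, 0], "hand": 0}, {"slide": [0.0235, -0.032, 0.085], "rot": [0, 0, 0], "hand": 0}, {"slide": [0.0235, -0.032, 0.085], "rot": [0, 0, 0], "hand": 0}, {"slide": [0.0235, -0.032, 0.085], "rot": [0, 0, 0], "hand": 0}]}}

```text
time_s: 2.22
position: [0.5386, 0.1013, 0.0827]
tcp_rot: [-3.131, -0.26, -0.005]
wrist_force: [0.9, 0.3, 0.2]
width: 0.0007
grasp_force: 0.0
```

```bash
python3 - <<'E'
from h import *
go([.538,.1035,.064],np.radians(9.5)); s=monitor.sense(); print(s['position'],s['wrist_force'])
cv2.imwrite("pics/s1.png",cv2.resize(viewer.read_camera('side')[150:320,300:460,::-1],None,fx=3.5,fy=3.5))
E
```

```text
slide [-0.0003 -0.0022  0.0187]
rot [ 0.   -0.18 -0.01]
rot [ -0.28  -0.   179.99]
[0.53855952 0.10134341 0.08269392] [0.90170664 0.29172397 0.16690215]
```

View pics/s1.png

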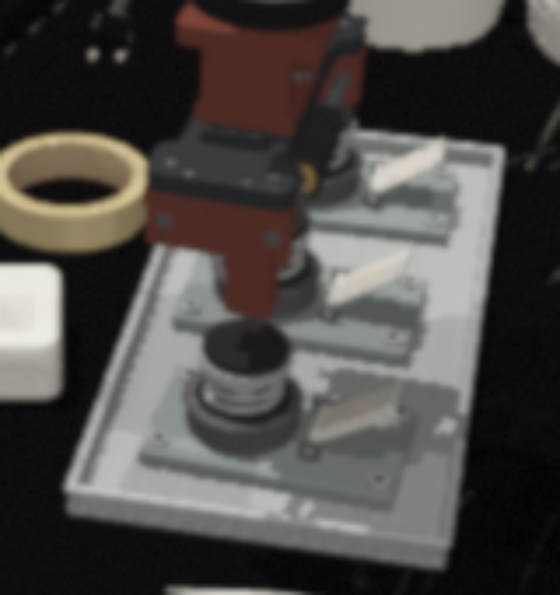

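>>> {"api": "step_arm", "payload": {"deltas": [{"slide": [0, -0.002, 0.012], "rot": [0, 0, 0], "hand": 0}, {"slide": [0, -0.002, 0.018], "rot": [0, 0, 0], "hand": 0}, {"slide": [0, -0.002, 0.022], "rot": [0, 0, 0], "hand": 0}, {"slide": [0, -0.002, 0.024], "rot": [0, 0, 0], "hand": 0}, {"slide": [0, -0.002, 0.024], "rot": [0, 0, 0], "hand": 0}, {"slide": [0, -0.002, 0.024], "rot": [0, 0, 0], "hand": 0}]}}

```text
time_s: 3.02
position: [0.5371, 0.1037, 0.0571]
tcp_rot: [3.131, 0.262, -0.0]
wrist_force: [-1.5, -0.6, 6.8]
width: 0.0003
grasp_force: 3.6
```

>>> {"api": "step_arm", "payload": {"deltas": [{"slide": [0, 0, 0.003], "rot": [0, 0, 0], "hand": 0}, {"slide": [0, 0, 0.005], "rot": [0, 0, 0], "hand": 0}, {"slide": [0, 0, 0.005], "rot": [0, 0, 0], "hand": 0}, {"slide": [0, 0, 0.005], "rot": [0, 0, 0], "hand": 0}, {"slide": [0, 0, 0.005], "rot": [0, 0, 0], "hand": 0}]}}

```text
time_s: 3.65
position: [0.5372, 0.1037, 0.0525]
tcp_rot: [3.131, 0.262, 0.0]
wrist_force: [-3.2, -1.1, 11.6]
width: 0.0006
grasp_force: 5.9
```

>>> {"api": "step_arm", "payload": {"deltas": [{"slide": [0, 0, -0.008], "rot": [0, 0, 0], "hand": 0}, {"slide": [0, 0, -0.016], "rot": [0, 0, 0], "hand": 0}, {"slide": [0, 0, -0.033], "rot": [0, 0, 0], "hand": 0}, {"slide": [0, 0, -0.035], "rot": [0, 0, 0], "hand": 0}, {"slide": [0.008, 0.06, -0.035], "rot": [0, 0, 0], "hand": 0}, {"slide": [0.017, 0.121, -0.035], "rot": [0, 0, 0], "hand": 0}, {"slide": [0.017, 0.121, -0.035], "rot": [0, 0, 0], "hand": 0}, {"slide": [0.017, 0.121, -0.03], "rot": [0, 0, 0], "hand": 0}, {"slide": [0.017, 0.121, -0.028], "rot": [0, 0, 0], "hand": 0}, {"slide": [0.017, 0.121, -0.028], "rot": [0, 0, 0], "hand": 0}]}}

```text
time_s: 4.9
position: [0.5733, -0.0116, 0.0794]
tcp_rot: [-3.13, -0.264, 0.002]
wrist_force: [0.2, 0.4, 0.9]
width: 0.0003
grasp_force: 0.0
```

```bash
python3 - <<'E'
from h import *
s=monitor.sense(); print(s['position'],s['wrist_force']); go([.5735,-.0127,.0575],np.radians(10))
E
```

```text
[ 0.5732768  -0.01163087  0.0793919 ] [0.24118396 0.3624247  0.92824779]
slide [0.0001 0.0011 0.0219]
rot [-0.01  0.06 -0.35]
rot [9.0000e-02 2.0000e-02 1.7965e+02]
```

>>> {"api": "step_arm", "payload": {"deltas": [{"slide": [0, 0, 0.012], "rot": [0, 0, 0], "hand": 0}, {"slide": [0, 0, 0.018], "rot": [0, 0, 0], "hand": 0}, {"slide": [0, 0, 0.021], "rot": [0, 0, 0], "hand": 0}, {"slide": [0, 0, 0.021], "rot": [0, 0, 0], "hand": 0}, {"slide": [0, 0, 0.021], "rot": [0, 0, 0], "hand": 0}]}}

```text
time_s: 5.52
position: [0.5737, -0.0124, 0.059]
tcp_rot: [-3.13, -0.261, 0.001]
wrist_force: [-1.8, 1.7, 7.5]
width: 0.0001
grasp_force: 3.3
```

>>> {"api": "step_arm", "payload": {"deltas": [{"slide": [0, 0, 0.003], "rot": [0, 0, 0], "hand": 0}, {"slide": [0, 0, 0.005], "rot": [0, 0, 0], "hand": 0}, {"slide": [0, 0, 0.005], "rot": [0, 0, 0], "hand": 0}, {"slide": [0, 0, 0.005], "rot": [0, 0, 0], "hand": 0}, {"slide": [0, 0, 0.005], "rot": [0, 0, 0], "hand": 0}]}}

```text
time_s: 6.15
position: [0.5739, -0.0125, 0.0546]
tcp_rot: [-3.13, -0.261, 0.0]
wrist_force: [-4.2, 2.7, 11.1]
width: 0.0005
grasp_force: 6.0
```

>>> {"api": "step_arm", "payload": {"deltas": [{"slide": [0, 0, -0.008], "rot": [0, 0, 0], "hand": 0}, {"slide": [0, 0, -0.016], "rot": [0, 0, 0], "hand": 0}, {"slide": [0, 0, -0.033], "rot": [0, 0, 0], "hand": 0}, {"slide": [0, 0, -0.033], "rot": [0, 0, 0], "hand": 0}, {"slide": [0, 0.06, -0.033], "rot": [0, 0, 0], "hand": 0}, {"slide": [0, 0.1215, -0.033], "rot": [0, 0, -3], "hand": 0}, {"slide": [0, 0.1215, -0.033], "rot": [0, 0, -3], "hand": 0}, {"slide": [0, 0.1215, -0.028], "rot": [0, 0, -3], "hand": 0}, {"slide": [0, 0.1215, -0.026], "rot": [0, 0, -3], "hand": 0}, {"slide": [0, 0.1215, -0.026], "rot": [0, 0, -3], "hand": 0}]}}

```text
time_s: 7.4
position: [0.5936, -0.1313, 0.0794]
tcp_rot: [-3.122, -0.346, 0.001]
wrist_force: [-0.5, 0.6, -0.0]
width: 0.0004
grasp_force: 0.0
```

```bash
python3 - <<'E'
from h import *
s=monitor.sense(); print(s['position'],s['wrist_force']); go([.594,-.1325,.0585],np.radians(12.5))
E
```

```text
[ 0.59363137 -0.13132952  0.07935209] [-0.49557791  0.58585485 -0.04859671]
slide [0.0001 0.0012 0.0209]
rot [-0.03  0.05  0.14]
rot [-8.0000e-02 -5.0000e-02 -1.7986e+02]
```

>>> {"api": "step_arm", "payload": {"deltas": [{"slide": [0, 0, 0.012], "rot": [0, 0, 0], "hand": 0}, {"slide": [0, 0, 0.018], "rot": [0, 0, 0], "hand": 0}, {"slide": [0, 0, 0.021], "rot": [0, 0, 0], "hand": 0}, {"slide": [0, 0, 0.021], "rot": [0, 0, 0], "hand": 0}, {"slide": [0, 0, 0.021], "rot": [0, 0, 0], "hand": 0}]}}

```text
time_s: 8.02
position: [0.594, -0.1326, 0.0589]
tcp_rot: [-3.123, -0.343, 0.0]
wrist_force: [-1.0, 1.1, 2.7]
width: 0.0002
grasp_force: 1.2
```

>>> {"api": "step_arm", "payload": {"deltas": [{"slide": [0, 0, 0.003], "rot": [0, 0, 0], "hand": 0}, {"slide": [0, 0, 0.005], "rot": [0, 0, 0], "hand": 0}, {"slide": [0, 0, 0.005], "rot": [0, 0, 0], "hand": 0}, {"slide": [0, 0, 0.005], "rot": [0, 0, 0], "hand": 0}, {"slide": [0, 0, 0.005], "rot": [0, 0, 0], "hand": 0}]}}

```text
time_s: 8.65
position: [0.5941, -0.1327, 0.0539]
tcp_rot: [3.123, 0.343, 0.0]
wrist_force: [-0.7, 0.4, 5.6]
width: -0.0
grasp_force: 2.2
```

>>> {"api": "step_arm", "payload": {"deltas": [{"slide": [0, 0, -0.008], "rot": [0, 0, 0], "hand": 0}, {"slide": [0, 0, -0.016], "rot": [0, 0, 0], "hand": 0}, {"slide": [0, 0, -0.033], "rot": [0, 0, 0], "hand": 0}, {"slide": [0, 0, -0.036], "rot": [0, 0, 0], "hand": 0}, {"slide": [-0.03, 0, -0.036], "rot": [0, 0, 0], "hand": 0}, {"slide": [-0.067, 0, -0.036], "rot": [0, 0, 0], "hand": 0}, {"slide": [-0.067, 0, -0.036], "rot": [0, 0, 0], "hand": 0}, {"slide": [-0.067, 0, -0.036], "rot": [0, 0, 0], "hand": 0}, {"slide": [-0.067, 0, -0.036], "rot": [0, 0, 0], "hand": 0}]}}

```text
time_s: 9.78
position: [0.5298, -0.1472, 0.09]
tcp_rot: [3.122, 0.344, 0.002]
wrist_force: [-0.8, 0.3, -0.0]
width: 0.0003
grasp_force: 0.0
```

```bash
python3 - <<'E'
from h import *
s=monitor.sense(); print(s['position'],s['wrist_force'])
cv2.imwrite("pics/w.png",viewer.read_camera('wrist')[:,:,::-1])
cv2.imwrite("pics/s2.png",cv2.resize(viewer.read_camera('side')[150:320,300:460,::-1],None,fx=3.5,fy=3.5))
go([.5287,-.1477,.026],np.radians(13))
E
```

```text
[ 0.5298477  -0.14723859  0.09000372] [-0.80638163  0.33130136 -0.03019081]
slide [-0.0009  0.0004  0.0638]
rot [ 0.02 -0.03 -0.42]
rot [-5.0000e-02 -3.0000e-02  1.7958e+02]
```

View pics/w.png

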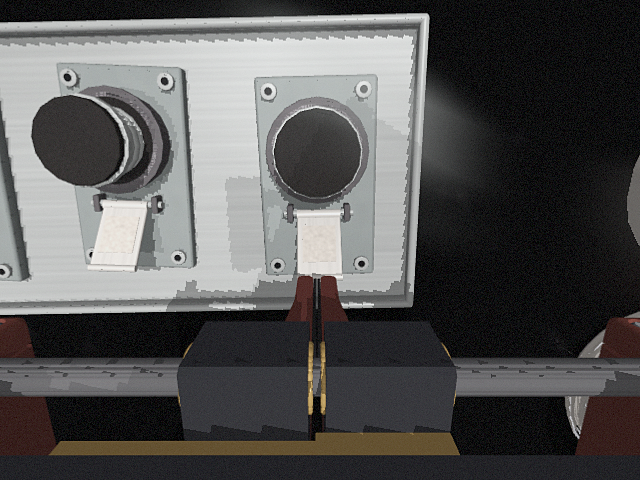

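View pics/s2.png

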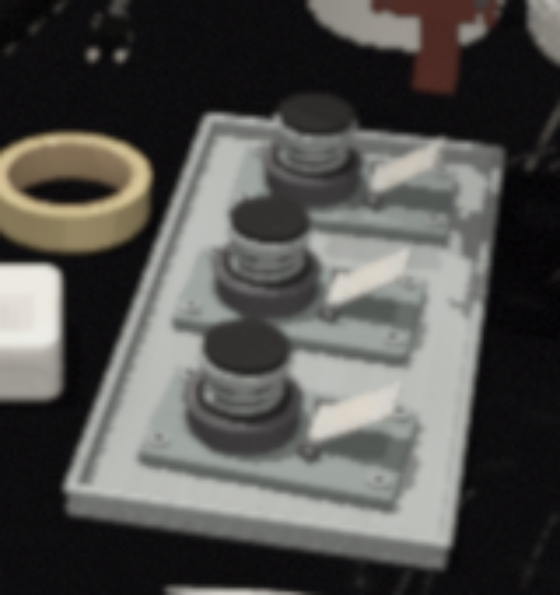

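>>> {"api": "step_arm", "payload": {"deltas": [{"slide": [0, 0.0005, 0.03], "rot": [0, 0, 0], "hand": 0}, {"slide": [0, 0.0005, 0.045], "rot": [0, 0, 0], "hand": 0}, {"slide": [0, 0.0005, 0.052], "rot": [0, 0, 0], "hand": 0}, {"slide": [0, 0.0005, 0.058], "rot": [0, 0, 0], "hand": 0}, {"slide": [0, 0.0005, 0.063], "rot": [0, 0, 0], "hand": 0}, {"slide": [0, 0.0005, 0.065], "rot": [0, 0, 0], "hand": 0}, {"slide": [0, 0.0005, 0.065], "rot": [0, 0, 0], "hand": 0}]}}

```text
time_s: 10.75
position: [0.5289, -0.1478, 0.0249]
tcp_rot: [3.123, 0.343, 0.001]
wrist_force: [-0.0, 0.3, -0.6]
width: 0.0006
grasp_force: 0.0
```

>>> {"api": "step_arm", "payload": {"deltas": [{"slide": [0, 0, 0.001], "rot": [0, 0, 0], "hand": 0}, {"slide": [0, 0, 0.002], "rot": [0, 0, 0], "hand": 0}, {"slide": [0, 0, 0.0025], "rot": [0, 0, 0], "hand": 0}, {"slide": [0, 0, 0.0025], "rot": [0, 0, 0], "hand": 0}]}}

```text
time_s: 11.25
position: [0.5288, -0.1478, 0.0224]
tcp_rot: [3.123, 0.343, 0.0]
wrist_force: [-1.2, -0.1, 1.5]
width: 0.0003
grasp_force: 0.7
```

>>> {"api": "step_arm", "payload": {"deltas": [{"slide": [0, 0, 0.0005], "rot": [0, 0, 0], "hand": 0}, {"slide": [0, 0, 0.001], "rot": [0, 0, 0], "hand": 0}, {"slide": [0, 0, 0.001], "rot": [0, 0, 0], "hand": 0}]}}

```text
time_s: 11.62
position: [0.5289, -0.1478, 0.0221]
tcp_rot: [3.123, 0.343, 0.0]
wrist_force: [-3.3, -0.2, 10.5]
width: 0.0004
grasp_force: 5.3
```

At the stop (10.5 N with no further travel). Retreating and checking.

>>> {"api": "step_arm", "payload": {"deltas": [{"slide": [0, 0, -0.02], "rot": [0, 0, 0], "hand": 0}, {"slide": [0, 0, -0.06], "rot": [0, 0, 0], "hand": 0}, {"slide": [0, 0, -0.12], "rot": [0, 0, 0], "hand": 0}, {"slide": [-0.04, 0, -0.15], "rot": [0, 0, 0], "hand": 0}, {"slide": [-0.08, 0, -0.15], "rot": [0, 0, 0], "hand": 0}, {"slide": [-0.08, 0, -0.15], "rot": [0, 0, 0], "hand": 0}, {"slide": [-0.08, 0, -0.15], "rot": [0, 0, 0], "hand": 0}]}}

```text
time_s: 12.5
position: [0.4514, -0.1652, 0.1714]
tcp_rot: [3.123, 0.343, 0.001]
wrist_force: [0.2, 0.2, 0.3]
width: 0.0002
grasp_force: 0.0
```

```bash
python3 - <<'E'
from h import *
s=monitor.sense(); print(s['position'],s['wrist_force'])
cv2.imwrite("pics/s3.png",cv2.resize(viewer.read_camera('side')[150:320,300:460,::-1],None,fx=3.5,fy=3.5))
E
```

```text
[ 0.45135816 -0.16520437  0.17141942] [0.17119529 0.21936543 0.2649037 ]
```

View pics/s3.png

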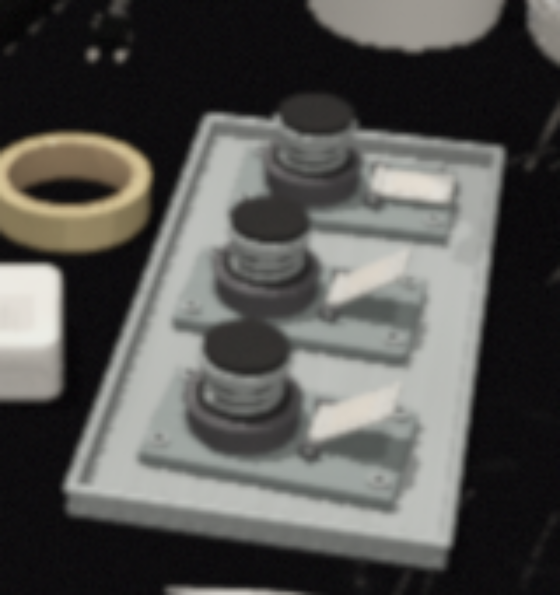

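The picture shows the right mount's tag flat (crop 412,185). The other two tags are still up (368,277 and 355,412), and the mounts have not moved.

```bash
python3 -c "
from bench import job
print(job.hand_in())"
```

```text
the job is handed in; nothing more can be done
None
```

I pressed all three pads left to right; the right-hand mount was the softest (about 0.55 N/mm, against about 1.0 and 1.2 for the left and middle), so I pushed its tag flat, left the other two up and handed the job in.

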